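# Snap the cover onto a relay box

## Robot

A 6-joint arm with a two-finger parallel gripper is mounted at the origin on the work surface. World frame = base frame: x ahead of the robot, y to its left, z up, the work surface at z = 0. Lengths are in m, angles in rad, forces in N, time in s.
With the tool pointing down it reaches from about 0.375 to 0.925 m from the base axis. Payload 5.7 kg.
Tool frame: the origin (TCP) lies on the front face of the gripper's body, between the roots of the fingers; the fingertips stand 80 mm ahead of it and the grasp point (between the pads) lies 61 mm ahead of it; x points along the fingers, z is the direction in which the jaws open and shut, and the axes are right-handed (so a half turn about x gives the same grasp; the last joint's range is limited). The gripper opens to 88 mm and grips with 3 to 60 N. Pads are 20 mm wide; open, the fingers measure 115 mm over their backs; the gripper's body (75 mm by 178 mm) begins 61 mm behind the grasp point.
Start: joints at [-0.115, 0.359, 1.51, -0, 1.272, -0.115], TCP at [0.6, -0, 0.303] pointing down, gripper open.
Joint ranges: [-2.97, 2.97], [-1.01, 2.36], [0.21, 2.38], [-0.96, 4.11], [0.2, 2.71], [-2.98, 2.98]. Speed limits (rad/s): [2.39, 2.39, 3.14, 3.14, 3.14, 3.14].

## Interface

Orientations are given as a rotation vector (axis times angle).
In Python, from station import * gives the robot as it stands.
- The arm moves only by the tool apply_moves, never from a script. Its argument "series" is a list that holds one entry, the list of rows, each a list of 7 numbers: the turn, a rotation vector about the tool's x, y, z in degrees, then the shift along the tool's x, y, z in mm, then the opening, from -1 (shut) to 1 (fully open). A call has 1 to 5 rows; each row shifts and turns the commanded pose from where the row before left it, along the tool's axes as they then stand; what a row does not reach is not made up. A row lasts 1/10 s, in which the tool goes at most 50 mm and 8.59 degrees, less where a joint would pass 70% of its speed; a pose out of reach is approached as far as the arm can. A call is refused whole if a number of a shift passes 50 or a number of a turn 8.59, either way. A call with a gripper value outside its range is refused whole. The fingers move at their own pace and stop on an object; "newtons" is the grip in N (left out, the last holds). Time passes only in rows, so rows that do not move let the fingers close. It gives the time, the measured TCP pose, the force and the opening at its end, in the units of the state.
- observe(): the state, without advancing time (a new reading comes with each control period).
- grab_frame(name): name is "scene" or "side" or "wrist"; returns a dict with "color" (400x640x3 uint8, blue, green, red), "fx", "fy", "cx", "cy" (pixels), "pose" (4x4, takes a point from camera to world coordinates); the wrist camera has in their place "hand_eye" (4x4, takes a point from camera to tool coordinates, whose origin is the TCP and whose axes are the tool frame's). Camera axes: x right, y down, z forward; pixel columns grow to the right and rows downward; lengths in m; the calibration is good to about 2 mm. The wrist camera is an equidistant fisheye: a pixel r from the principal point sees the ray r / f radians off the axis. A picture is of the moment at which its call begins: read the wrist's pose just before it. There is no depth.
- close_job(): hands the job in, once; it reports no verdict.
The state is a dict: "time": time; "joints": joint angles; "dq": joint speeds; "joint_torque": joint torques, N m; "tcp_pos": TCP position; "tcp_rot": TCP orientation; "contact_force": force on the tool from outside, world axes, zero at the start; "torque": the same for the moment, N m; "finger_gap": opening from 0.0 (shut) to 1.0 (fully open).
Only numpy, scipy, OpenCV 4.12 (cv2) and the standard library are available. Lean on these libraries where they do the work, as an engineer would, in place of code of your own. Each camera call takes 0.05 s, during which the arm holds its last target. There are 200 camera calls.

## Task

Pick up the loose cover, lay it hood-up on the open relay box on the sloping stand, and press its corners down one after another, not all at once, until all four clips have snapped over its edge and it is fully home. Leave the other things on the bench alone.

Things in the scene. Friction and masses are not known exactly. Their poses are not given: they have to be found in the camera images.
- cover: Loose box cover: grey plate 100 (its x) x 140 (its y) x 4 mm with a smoky hood block in the middle of its top, 44 (x) x 60 (y) mm, 28 mm high above the plate. Starts flat on the bench, hood up. Origin: centre of the plate's underside; z up through the hood. 0.08 to 0.14 kg. An 18 mm dark disc near each corner. Grip the hood across 44 or 60 mm. Fits the box either way round (half turn about z), not quarter-turned.
- box: Open black relay box, circuit board inside, fixed on a sloping stand: its mouth is tilted 25 degrees from level, towards the robot side. 98 (its x) x 138 (its y) x 42 mm. Origin: centre of its underside; z square out of the mouth, x up the slope, y along the level long side. Guide tabs (mid short ends, two per long side 34 mm off its middle), flared outwards, top 26 mm above the rim: the cover has 1.3 mm play.
- box_seat (a point): Centre of the plane of the box's rim, 42 mm from the box's origin along its z; axes as the box. With the cover fully home the cover's origin lies here, its z along this z, its y along or against this y. Lying on the unsnapped clips, the cover is about 10 mm above it.
- stand: Sloping aluminium stand under the box, fixed to the bench, footprint 130 x 120 mm. Origin on the bench; x is level, towards the raised back of the slope.
- corner_a1 (a point): Tip of one of the cover plate's four corners, on its top face (4 mm above its underside), at +50 mm along the cover's x and +70 mm along its y. About 4 mm above box_seat's plane when fully home (up to 5.5 mm just snapped), about 14 mm when merely lying on the clips. Where to press: the darker disc 20 mm further in along x and 15 mm further in along y.
- corner_a2 (a point): Tip of one of the cover plate's four corners, on its top face (4 mm above its underside), at +50 mm along the cover's x and -70 mm along its y. About 4 mm above box_seat's plane when fully home (up to 5.5 mm just snapped), about 14 mm when merely lying on the clips. Where to press: the darker disc 20 mm further in along x and 15 mm further in along y.
- corner_b1 (a point): Tip of one of the cover plate's four corners, on its top face (4 mm above its underside), at -50 mm along the cover's x and +70 mm along its y. About 4 mm above box_seat's plane when fully home (up to 5.5 mm just snapped), about 14 mm when merely lying on the clips. Where to press: the darker disc 20 mm further in along x and 15 mm further in along y.
- corner_b2 (a point): Tip of one of the cover plate's four corners, on its top face (4 mm above its underside), at -50 mm along the cover's x and -70 mm along its y. About 4 mm above box_seat's plane when fully home (up to 5.5 mm just snapped), about 14 mm when merely lying on the clips. Where to press: the darker disc 20 mm further in along x and 15 mm further in along y.
- clip_near_left (a joint): Spring clip at the box's lower long side, +y end, 55 mm from mid-side: grey tab 16 mm wide outside the wall. Outward travel in m: 0 sprung in. Its nose overhangs the plate's edge by 3 mm, flat below at 5.5 mm above the rim, ramped above to 15 mm. About 8 to 15 N on the disc of that corner, square to the plate, drives it 3 mm out; it snaps back to 0 over the plate, which then meets the rigid rim.
- clip_near_right (a joint): Spring clip at the box's lower long side, -y end, 55 mm from mid-side: grey tab 16 mm wide outside the wall. Outward travel in m: 0 sprung in. Its nose overhangs the plate's edge by 3 mm, flat below at 5.5 mm above the rim, ramped above to 15 mm. About 8 to 15 N on the disc of that corner, square to the plate, drives it 3 mm out; it snaps back to 0 over the plate, which then meets the rigid rim.
- clip_far_left (a joint): Spring clip at the box's upper long side, +y end, 55 mm from mid-side: grey tab 16 mm wide outside the wall. Outward travel in m: 0 sprung in. Its nose overhangs the plate's edge by 3 mm, flat below at 5.5 mm above the rim, ramped above to 15 mm. About 8 to 15 N on the disc of that corner, square to the plate, drives it 3 mm out; it snaps back to 0 over the plate, which then meets the rigid rim.
- clip_far_right (a joint): Spring clip at the box's upper long side, -y end, 55 mm from mid-side: grey tab 16 mm wide outside the wall. Outward travel in m: 0 sprung in. Its nose overhangs the plate's edge by 3 mm, flat below at 5.5 mm above the rim, ramped above to 15 mm. About 8 to 15 N on the disc of that corner, square to the plate, drives it 3 mm out; it snaps back to 0 over the plate, which then meets the rigid rim.
- screwdriver: Bystander: screwdriver lying on the bench, 150 mm long.
- power_brick: Bystander: black power brick 90 x 50 x 36 mm on the bench. Origin: centre of its underside.
- bracket: Bystander: white steel Z bracket, 80 mm wide, 45 mm high. Origin: centre of the underside of its foot.
Not all that is in view belongs to the job. Of the things that look like the cover, the larger one is meant. Of the things shaped like the stand, the aluminium one is meant.

How it is judged:
By the outcome, as a careful person would: the job done as asked, in the order asked, and still so for the second after the job is handed in, with the robot touching nothing.
It also fails if it takes over 61 s, if anything falls off the work surface, if the arm or the gripper's body presses on something with over 40 N, if the wrist force passes 120 N, or if a joint passes its speed limit or range.

## Working session

There is one attempt and no reset: what is moved stays moved. The work goes in short steps, Python scripts to look and compute and a tool call to move; the robot and the scene stay as the last step left them, time stands still between calls to the robot, and variables do not carry over. Pictures are saved under pics/ and viewed, about 8 in all and at most 12, crops included, and the job is handed in when it is done.

Besides the shell and the picture viewer there is one more tool, called by a JSON object that holds its "api" and its "payload", one argument or row to a line. apply_moves: Moves the arm, as the interface text tells. Its arguments: {"type":"object","properties":{"series":{"type":"array"},"newtons":{"type":"number"}},"required":["series"]}

```bash
mkdir -p pics; ls; cat > h.py <<'E'
from station import *
import numpy as np, cv2
from scipy.spatial.transform import Rotation as R
def T(s):
    M=np.eye(4);M[:3,:3]=R.from_rotvec(s["tcp_rot"]).as_matrix();M[:3,3]=s["tcp_pos"];return M
def ray(f,u,v,M=None):
    x,y=(u-f["cx"])/f["fx"],(v-f["cy"])/f["fy"]
    if "hand_eye" in f:
        th=np.hypot(x,y);s=np.sin(th)/th if th>1e-9 else 1
        d=np.array([x*s,y*s,np.cos(th)]);P=M@f["hand_eye"]
    else: d=np.array([x,y,1.]);P=f["pose"]
    d=P[:3,:3]@d
    return P[:3,3],d/np.linalg.norm(d)
def plane(f,u,v,z,M=None):
    o,d=ray(f,u,v,M);return o+d*(z-o[2])/d[2]
def tri(rs):
    A=0;b=0
    for o,d in rs:
        Q=np.eye(3)-np.outer(d,d);A=A+Q;b=b+Q@o
    p=np.linalg.solve(A,b);return p,[np.linalg.norm((np.eye(3)-np.outer(d,d))@(p-o)) for o,d in rs]
def proj(f,p,M=None):
    P=f["pose"] if "pose" in f else M@f["hand_eye"]
    q=P[:3,:3].T@(np.asarray(p)-P[:3,3])
    if "hand_eye" in f:
        r=np.hypot(q[0],q[1]);th=np.arctan2(r,q[2]);k=th/r if r>1e-9 else 1/q[2]
        return f["fx"]*q[0]*k+f["cx"],f["fy"]*q[1]*k+f["cy"]
    return f["fx"]*q[0]/q[2]+f["cx"],f["fy"]*q[1]/q[2]+f["cy"]
E
python3 - <<'E'
from h import *
import pickle
s=observe();print(s)
fs={}
for n in("scene","side","wrist"):
    f=grab_frame(n);fs[n]=f
    cv2.imwrite(f"pics/{n}0.png",f["color"]);print(n,f["fx"],f["cx"],f["cy"],np.round(f.get("pose",f.get("hand_eye")),3).tolist())
pickle.dump((s,fs),open("f0.pkl","wb"))
E
```

```text
pics
{'time': 0.0, 'joints': array([-1.15091262e-01,  3.59512368e-01,  1.51143063e+00, -2.89414940e-05,
        1.27249992e+00, -1.15130439e-01]), 'dq': array([-0.00051957,  0.00037379,  0.00025041, -0.00127459,  0.00094928,
       -0.00012504]), 'joint_torque': array([-2.01257943e-03, -5.15376234e+01, -2.70722097e+01,  6.73234044e-02,
        3.48843460e-02, -1.61260368e-04]), 'tcp_pos': array([5.99452140e-01, 5.25179405e-05, 3.01805766e-01]), 'tcp_rot': array([1.07889233e-04, 1.57263752e+00, 1.82848820e-04]), 'contact_force': array([-0.41775901,  0.8882009 , -0.45303544]), 'torque': array([ 0.01789973,  0.03547582, -0.04470057]), 'finger_gap': 1.000208971315198}
scene 386.510094807816 317.3377784334781 194.99810932513694 [[0.191, 0.829, -0.525, 1.1], [0.982, -0.157, 0.109, -0.154], [0.008, -0.536, -0.844, 0.915], [0.0, 0.0, 0.0, 1.0]]
side 452.70924377186583 320.052464895936 202.25546481128248 [[-0.996, -0.049, 0.072, 0.475], [-0.087, 0.583, -0.808, 0.822], [-0.003, -0.811, -0.585, 0.733], [0.0, 0.0, 0.0, 1.0]]
wrist 309.70691628693146 319.63622345508685 203.03559870371905 [[0.0, -0.307, 0.952, -0.081], [0.0, -0.952, -0.307, 0.085], [1.0, 0.0, -0.0, 0.0], [0.0, 0.0, 0.0, 1.0]]
```

View pics/scene0.png

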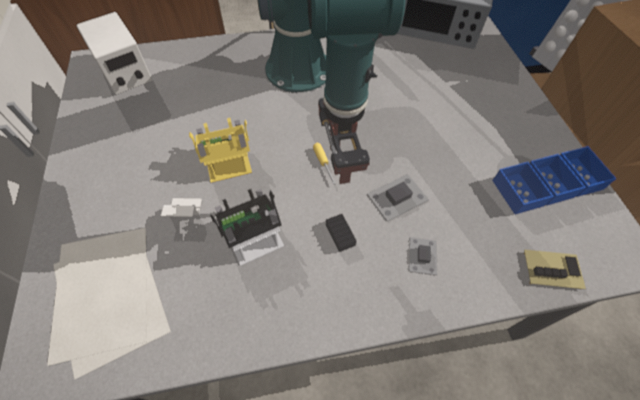

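View pics/side0.png

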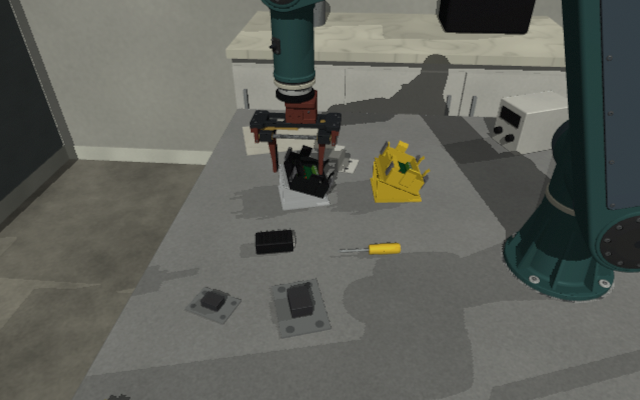

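Scene view: the cover candidates are the large plate at scene (399,196) / side (301,305) and the small one at scene (423,255) / side (213,303). The large one fits. The stands are aluminium, with the black box, at scene (250,225) / side (305,180), and yellow at scene (222,150) / side (398,180). The aluminium one is meant. I'll confirm in an enlarged montage.

```bash
python3 - <<'E'
from h import *
import pickle
s,fs=pickle.load(open("f0.pkl","rb"))
def crop(n,u,v,w,h,k): return cv2.resize(fs[n]["color"][v:v+h,u:u+w],None,fx=k,fy=k,interpolation=cv2.INTER_CUBIC)
a=crop("scene",360,165,100,75,4);b=crop("side",250,270,100,75,4);c=crop("scene",200,180,100,75,4) if 0 else crop("scene",200,185,100,75,4);d=crop("side",255,140,100,75,4)
cv2.imwrite("pics/m1.png",np.vstack([np.hstack([a,b]),np.hstack([c,d])]))
print(plane(fs["scene"],399,196,.004),plane(fs["side"],301,305,.004),plane(fs["scene"],248,225,.08),plane(fs["side"],308,175,.1))
E
```

```text
[0.5783504  0.18724776 0.004     ] [0.57339264 0.18408982 0.004     ] [ 0.63359586 -0.22845975  0.08      ] [ 0.59578679 -0.17224065  0.1       ]
```

View pics/m1.png

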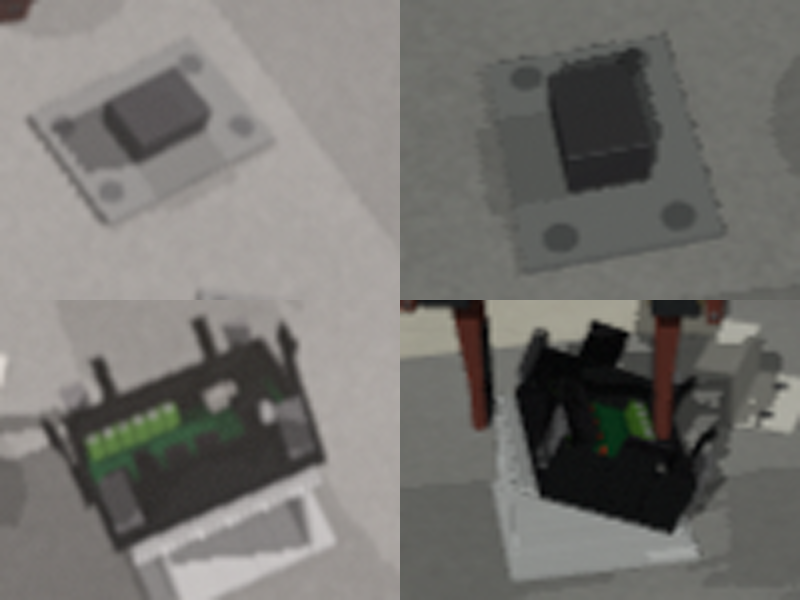

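The crops confirm it. The large plate has four discs: scene crop (63,126), (192,63), (242,125), (111,191). The black box with the green board sits on the aluminium stand, with its mouth facing the robot.

```bash
python3 - <<'E'
from h import *
import pickle
s,fs=pickle.load(open("f0.pkl","rb"))
S=lambda u,v,ou,ov:(ou+u/4,ov+v/4)
pairs={"xmax_ymax":((242,125),(161,237)),"xmin_ymax":((192,63),(278,215)),"xmax_ymin":((111,191),(126,78)),"xmin_ymin":((63,126),(236,60))}
P={}
for k,(a,b) in pairs.items():
    r=[ray(fs["scene"],*S(*a,360,165)),ray(fs["side"],*S(*b,250,270))]
    P[k],e=tri(r);print(k,P[k].round(4),np.round(e,4))
C=sum(P.values())/4;v=P["xmax_ymax"]+P["xmin_ymax"]-P["xmax_ymin"]-P["xmin_ymin"];w=P["xmax_ymax"]+P["xmax_ymin"]-P["xmin_ymax"]-P["xmin_ymin"]
print(C,"long",np.linalg.norm(v)/2,np.degrees(np.arctan2(v[1],v[0])),"short",np.linalg.norm(w)/2,np.degrees(np.arctan2(w[1],w[0])))
for k,a,b in(("low+y",(270,40),(297,178)),("up+y",(325,165),(140,140))):
    p,e=tri([ray(fs["scene"],*S(*a,200,185)),ray(fs["side"],*S(*b,255,140))]);print(k,p.round(4),np.round(e,4))
for a in((75,110),(125,248)):
  for z in(.08,.13): print(plane(fs["scene"],*S(*a,200,185),z).round(3))
E
```

```text
xmax_ymax [0.5881 0.2468 0.0016] [0.0009 0.0009]
xmin_ymax [0.5313 0.2287 0.0021] [0.001 0.001]
xmax_ymin [0.6221 0.1416 0.0008] [0.0006 0.0006]
xmin_ymin [5.643e-01 1.235e-01 4.000e-04] [0.0014 0.0014]
[0.57647796 0.18517474 0.00125179] long 0.1104248262418289 107.64867057917763 short 0.06008646440790271 17.551711796201445
low+y [ 0.5438 -0.1734  0.0689] [0.0048 0.0048]
up+y [ 0.6508 -0.1544  0.1006] [0.012 0.012]
[ 0.585 -0.296  0.08 ]
[ 0.616 -0.288  0.13 ]
[ 0.685 -0.273  0.08 ]
[ 0.71  -0.266  0.13 ]
```

View pics/wrist0.png

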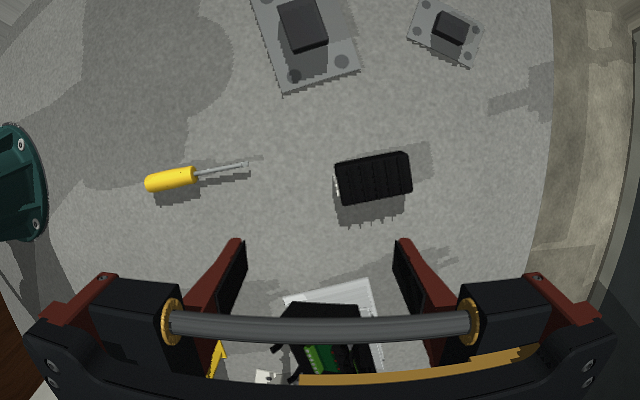

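The cover's disc spacing (110 x 60 mm) matches. Its centre is (0.576, 0.185) with yaw 17.6°, and the box yaw is about 16°. The wrist view at start is clear, so I'll move the wrist camera over the box for two looks.

{"api": "apply_moves", "payload": {
  "series": [
    [[-8.25,0,0,0,-45,0,1],[-8.25,0,0,0,-45,0,1],[0,0,0,0,-48,-15,1],[0,0,0,0,-48,-15,1],[0,0,0,0,-48,-10,1]]
  ]
}}

```text
time: 0.65
tcp_pos: [0.6082, -0.2402, 0.3023]
tcp_rot: [-0.226, 1.56, 0.227]
contact_force: [-0.3, 1.2, -0.5]
finger_gap: 0.997
```

{"api": "apply_moves", "payload": {
  "series": [
    [[0,0,0,0,-48,0,1],[0,0,0,0,-40,0,1],[0,0,0,0,0,0,1],[0,0,0,0,0,0,1]]
  ]
}}

```text
time: 1.05
tcp_pos: [0.6336, -0.3233, 0.3016]
tcp_rot: [-0.224, 1.56, 0.226]
contact_force: [-0.4, 0.5, -0.7]
finger_gap: 1.003
```

```bash
python3 - <<'E'
from h import *
import pickle
s=observe();f=grab_frame("wrist");pickle.dump((s,f),open("w1.pkl","wb"))
print(s["tcp_pos"],s["dq"].round(3))
for p in((.544,-.173,.075),(.58,-.296,.075),(.65,-.154,.11),(.69,-.27,.11)):print(np.round(proj(f,p,T(s))))
cv2.imwrite("pics/w1.png",f["color"])
E
```

```text
[ 0.63357793 -0.32327871  0.30162351] [ 0.034 -0.025  0.03   0.006  0.003  0.003]
[275.  24.]
[276. 150.]
[392.  28.]
[396. 163.]
```

View pics/w1.png

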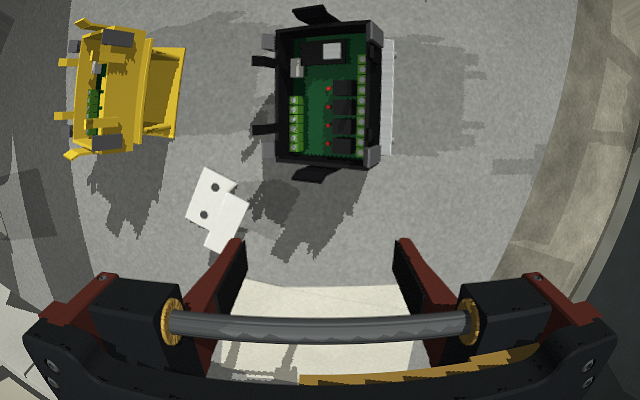

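The wrist view shows the black box's rim at corners of about (276,32), (275,158), (371,168) and (370,20). The yellow decoy is on the left and the bracket at (215,205). I'll take a second viewpoint.

{"api": "apply_moves", "payload": {
  "series": [
    [[0,0,0,0,30,-40,1],[0,0,0,0,20,-40,1],[0,0,0,0,0,0,1],[0,0,0,0,0,0,1]]
  ]
}}

```text
time: 1.5
tcp_pos: [0.5422, -0.2956, 0.3031]
tcp_rot: [-0.226, 1.559, 0.227]
contact_force: [1.5, -0.1, -0.0]
finger_gap: 0.998
```

```bash
python3 - <<'E'
from h import *
import pickle
s=observe();f=grab_frame("wrist");pickle.dump((s,f),open("w2.pkl","wb"))
print(s["tcp_pos"],s["dq"].round(3))
for p in((.544,-.173,.075),(.58,-.296,.075),(.65,-.154,.11),(.69,-.27,.11)):print(np.round(proj(f,p,T(s))))
f1=pickle.load(open("w1.pkl","rb"))[1]
u,v=np.round(proj(f,(.61,-.22,.09),T(s))).astype(int)-[70,100];print(u,v)
a=f1["color"][0:200,250:390];v=max(v,0);b=f["color"][v:v+200,u:u+140]
print("b origin",u,v)
cv2.imwrite("pics/m2.png",np.hstack([cv2.resize(x,(400,571),interpolation=cv2.INTER_CUBIC) for x in(a,b)]))
E
```

```text
[ 0.54218491 -0.29558832  0.30312685] [ 0.002  0.027 -0.067  0.001 -0.009  0.001]
[357.  75.]
[354. 199.]
[472.  93.]
[465. 216.]
338 41
b origin 338 41
```

View pics/m2.png

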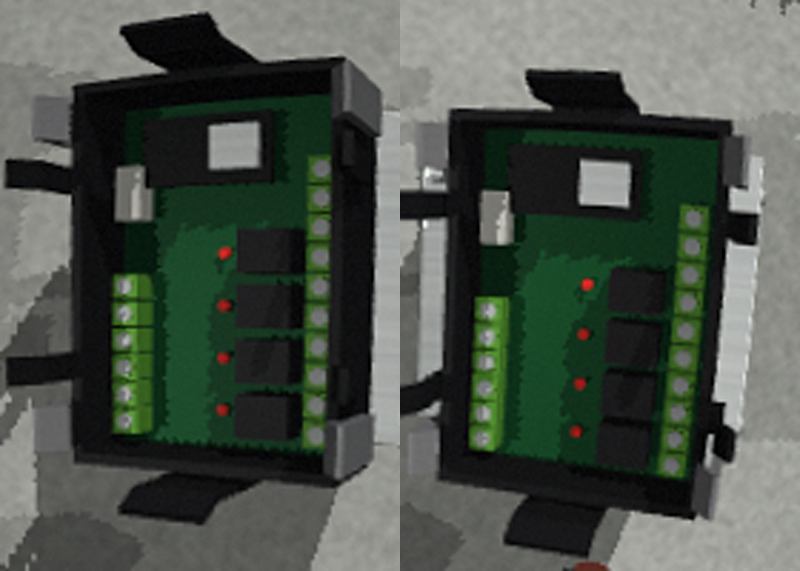

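```bash
cat > box.py <<'E'
from h import *
import pickle
(s1,f1),(s2,f2)=[pickle.load(open(n,"rb")) for n in("w1.pkl","w2.pkl")]
M1,M2=T(s1),T(s2);k1=400/140;k2=571/200
A=lambda u,v:ray(f1,250+u/k1,v/k2,M1)
B=lambda u,v:ray(f2,338+(u-400)/k1,41+v/k2,M2)
C={"low+":((75,87),(450,108)),"low-":((75,461),(440,478)),"up+":((338,61),(730,122)),"up-":((330,480),(693,517))}
P={}
for k,(a,b) in C.items():
    P[k],e=tri([A(*a),B(*b)]);print(k,P[k].round(4),np.round(e,4))
n=lambda a,b:np.linalg.norm(P[a]-P[b])
print(n("low+","low-"),n("up+","up-"),n("low+","up+"),n("low-","up-"))
y=P["low+"]-P["low-"]+P["up+"]-P["up-"];x=P["up+"]-P["low+"]+P["up-"]-P["low-"]
print("yaw",np.degrees(np.arctan2(-y[0],y[1])),"ytilt",np.degrees(np.arcsin(y[2]/np.linalg.norm(y))),"xtilt",np.degrees(np.arcsin(x[2]/np.linalg.norm(x))),"c4",sum(P.values())/4)
# pose from low edge with level y and 25 deg
e=P["low+"]-P["low-"];a=np.arctan2(-e[0],e[1]);t=np.radians(25)
X=np.array([np.cos(a)*np.cos(t),np.sin(a)*np.cos(t),np.sin(t)]);Y=np.array([-np.sin(a),np.cos(a),0]);Z=np.cross(X,Y)
c=(P["low+"]+P["low-"])/2+.049*X
print("low-edge yaw",np.degrees(a),"c",c.round(4))
for nm,sx,sy in(("up+",1,1),("up-",1,-1),("low+",-1,1),("low-",-1,-1)):
    p=c+sx*.049*X+sy*.069*Y;u=np.array(proj(f1,p,M1));v=np.array(proj(f2,p,M2))
    print(nm,((u-[250,0])*[k1,k2]).round(),((v-[338,41])*[k1,k2]+[400,0]).round())
E
python3 box.py
```

```text
low+ [ 0.5447 -0.1766  0.0645] [0.0003 0.0003]
low- [ 0.5825 -0.3083  0.0684] [0.0003 0.0003]
up+ [ 0.6285 -0.1543  0.1099] [0.0008 0.0008]
up- [ 0.6643 -0.283   0.1121] [0.0004 0.0004]
0.13704382393217215 0.13360864946708495 0.09780355815677566 0.09612209759527741
yaw 15.797107069387183 ytilt -1.2797278850743101 xtilt 27.345448844693827 c4 [ 0.60500901 -0.23052414  0.08872758]
low-edge yaw 16.01325680182438 c [ 0.6063 -0.2302  0.0872]
up+ [345.  55.] [732. 118.]
up- [337. 486.] [697. 518.]
low+ [75. 84.] [450. 107.]
low- [ 76. 461.] [439. 478.]
```

The box seat is about (0.606, -0.2305, 0.0875) at yaw 16°. The sizes agree: 137 x 97 mm, and tilt 27° against 25° nominal. Next I'll look at the cover with the wrist camera.

{"api": "apply_moves", "payload": {
  "series": [
    [[-1,0,0,0,45,24,1],[0,0,0,0,49,24,1],[0,0,0,0,49,24,1],[0,0,0,0,49,25,1],[0,0,0,0,49,25,1]]
  ]
}}

```text
time: 2.05
tcp_pos: [0.5863, -0.0485, 0.3032]
tcp_rot: [-0.241, 1.555, 0.24]
contact_force: [1.2, 0.5, 0.2]
finger_gap: 1.003
```

{"api": "apply_moves", "payload": {
  "series": [
    [[0,0,0,0,49,25,1],[0,0,0,0,49,25,1],[0,0,0,0,0,0,1],[0,0,0,0,0,0,1],[0,0,0,0,0,0,1]]
  ]
}}

```text
time: 2.55
tcp_pos: [0.6017, 0.0471, 0.3027]
tcp_rot: [-0.24, 1.557, 0.239]
contact_force: [0.0, -0.0, -0.4]
finger_gap: 0.999
```

```bash
python3 - <<'E'
from h import *
import pickle
s=observe();f=grab_frame("wrist");pickle.dump((s,f),open("w3.pkl","wb"))
print(s["tcp_pos"],s["dq"].round(3));M=T(s)
print(M[:3,:3].round(3).tolist())
for p in((.588,.2468,.004),(.5313,.2287,.004),(.6221,.1416,.004),(.5643,.1235,.004)):print(np.round(proj(f,p,M)))
u,v=np.round(proj(f,(.5765,.185,.004),M)).astype(int)-[90,110];v=max(v,0);u=max(u,0)
print("origin",u,v);cv2.imwrite("pics/w3.png",cv2.resize(f["color"][v:v+200,u:u+180],None,fx=3,fy=3,interpolation=cv2.INTER_CUBIC))
E
```

```text
[0.60171775 0.04713234 0.30268188] [-0.025 -0.005  0.01   0.004  0.001  0.003]
[[0.0, -0.301, 0.954], [-0.001, 0.954, 0.301], [-1.0, -0.001, 0.0]]
[358.  20.]
[309.  19.]
[359. 107.]
[309. 107.]
origin 244 0
```

View pics/w3.png

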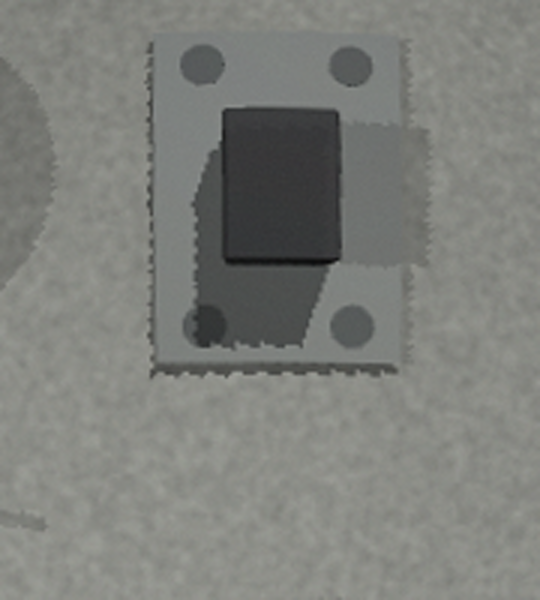

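The wrist view shows the cover's four discs at crop (202,65), (351,67), (205,326) and (352,327), with the hood between them.

```bash
python3 - <<'E'
from h import *
import pickle
s,f=pickle.load(open("w3.pkl","rb"));M=T(s)
D=[plane(f,244+u/3,v/3,.004,M) for u,v in((202,65),(351,67),(205,326),(352,327))]
C=sum(D)/4;v=D[0]+D[1]-D[2]-D[3];w=D[1]+D[3]-D[0]-D[2]
print(C,np.linalg.norm(v)/2,np.linalg.norm(w)/2,"yaws",np.degrees(np.arctan2(-v[0],v[1])),np.degrees(np.arctan2(w[1],w[0])))
print("tool yaw",np.degrees(np.arctan2(M[1,2],M[0,2])))
g=C.copy();g[2]=.088;print("delta tool mm",M[:3,:3].T@(g-M[:3,3])*1000)
E
```

```text
[0.58035814 0.18325171 0.004     ] 0.10934405887960136 0.05966318155313607 yaws 17.998142325219604 17.835411571672743
tool yaw 17.51887553143902
delta tool mm [214.59599835 136.37527046  20.57598865]
```

{"api": "apply_moves", "payload": {
  "series": [
    [[-0.4,0,0,40,46,10,1],[0,0,0,40,46,10,1],[0,0,0,0,44.4,0.6,1],[0,0,0,45,0,0,1],[0,0,0,0,0,0,1]]
  ]
}}

```text
time: 3.1
tcp_pos: [0.5777, 0.1649, 0.1886]
tcp_rot: [-0.246, 1.566, 0.245]
contact_force: [-1.1, -1.1, 0.4]
finger_gap: 0.997
```

{"api": "apply_moves", "payload": {
  "series": [
    [[0,0,0,30,0,0,1],[0,0,0,25,0,0,1],[0,0,0,20,0,0,1],[0,0,0,13,0,0,1],[0,0,0,0,0,0,1]]
  ]
}}

```text
time: 3.6
tcp_pos: [0.5807, 0.1643, 0.1042]
tcp_rot: [-0.244, 1.56, 0.244]
contact_force: [-0.4, -0.3, 0.2]
finger_gap: 1.002
```

{"api": "apply_moves", "payload": {
  "series": [
    [[0,0,0,0,9,3,1],[0,0,0,0,9,2.5,1],[0,0,0,8,0,0,1],[0,0,0,8,0,0,1],[0,0,0,0,0,0,1]]
  ]
}}

```text
time: 4.1
tcp_pos: [0.5796, 0.1847, 0.0877]
tcp_rot: [-0.246, 1.559, 0.246]
contact_force: [0.3, 0.2, 1.3]
finger_gap: 1.001
```

```bash
python3 - <<'E'
from h import *
s=observe();M=T(s);print(s["tcp_pos"],s["contact_force"],"d",M[:3,:3].T@(np.array([.58036,.18325,.088])-M[:3,3])*1000,M[:3,:3].round(3).tolist())
E
```

```text
[0.57960218 0.18470666 0.08772293] [0.27573263 0.16528666 1.26137562] d [-0.27792043 -1.61920087  0.27179246] [[-0.002, -0.308, 0.951], [-0.001, 0.951, 0.308], [-1.0, 0.0, -0.002]]
```

{"api": "apply_moves", "payload": {
  "newtons": 25,
  "series": [
    [[0,0,0,0,-1.6,0,0],[0,0,0,0,0,0,-1],[0,0,0,0,0,0,-1],[0,0,0,0,0,0,-1],[0,0,0,0,0,0,-1]]
  ]
}}

```text
time: 4.6
tcp_pos: [0.5811, 0.1831, 0.089]
tcp_rot: [-0.245, 1.557, 0.245]
contact_force: [-0.3, 0.4, -0.5]
finger_gap: 0.585
```

{"api": "apply_moves", "payload": {
  "series": [
    [[0,0,0,0,0,0,-1],[0,0,0,-20,0,0,-1],[0,0,0,-30,0,0,-1],[0,0,0,-40,0,0,-1],[0,0,0,-45,0,0,-1]]
  ]
}}

```text
time: 5.1
tcp_pos: [0.58, 0.1829, 0.224]
tcp_rot: [-0.245, 1.56, 0.245]
contact_force: [1.1, -0.2, -1.3]
finger_gap: 0.497
```

{"api": "apply_moves", "payload": {
  "series": [
    [[0,0,0,-45,0,0,-1],[0,0,0,-20,0,0,-1],[0,0,0,0,0,0,-1]]
  ]
}}

```text
time: 5.4
tcp_pos: [0.5828, 0.1835, 0.2926]
tcp_rot: [-0.245, 1.55, 0.245]
contact_force: [0.9, 0.1, -1.0]
finger_gap: 0.502
```

```bash
python3 - <<'E'
from h import *
import pickle
s=observe();f=grab_frame("wrist");pickle.dump((s,f),open("w4.pkl","wb"))
print(s["tcp_pos"],s["contact_force"],s["finger_gap"]*88)
M=T(s)
for p in((83,55,30),(83,55,-30),(83,70,50),(83,70,-50)): print(np.round(proj(f,M[:3,:3]@(np.array(p)/1e3)+M[:3,3],M),1))
cv2.imwrite("pics/w4.png",f["color"])
E
```

```text
[0.58279704 0.18354358 0.29261653] [ 0.8936083   0.05943525 -1.00986261] 44.1739332382764
[374.5 161.8]
[263.7 161.8]
[411.3 135.6]
[227.  135.6]
```

View pics/w4.png

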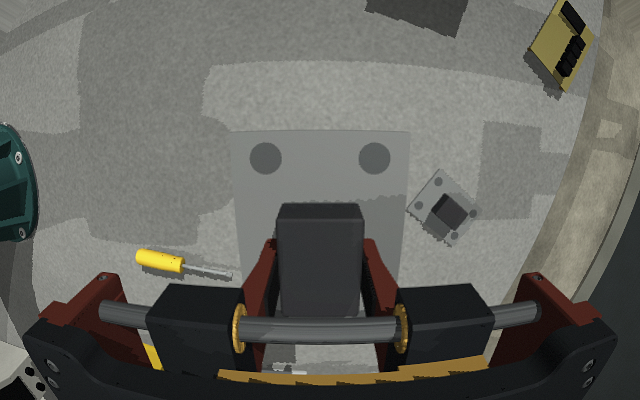

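The cover is held squarely, with discs at (265.5,158) and (374.5,158). I'll work out the cover's offset in the hand and the move to hover over the seat.

```bash
cat > tgt.py <<'E'
from h import *
import pickle,sys
s4,f4=pickle.load(open("w4.pkl","rb"));M4=T(s4)
pts=[]
for u in(265.5,374.5):
    o,d=ray(f4,u,158,M4);q=M4[:3,:3].T@(o-M4[:3,3]);e=M4[:3,:3].T@d;pts.append(q+e*(.085-q[0])/e[0])
off=(pts[0]+pts[1])/2-[0,.055,0]
a,t=np.radians(16),np.radians(25)
X=np.array([np.cos(a)*np.cos(t),np.sin(a)*np.cos(t),np.sin(t)]);Y=np.array([-np.sin(a),np.cos(a),0]);Z=np.cross(X,Y)
seat=np.array([.6063,-.2302,.0875])
Rt=np.column_stack([-Z,Y,X])
def target(h): return seat+Z*h-Rt@(off+[.004,0,0])
def delta(h):
    s=observe();M=T(s);p=target(h)
    print("t",s["time"],"pos",s["tcp_pos"].round(4),"F",s["contact_force"].round(1),"gap",round(s["finger_gap"]*88,1))
    print("tgt",p.round(4),"shift in target axes mm",(Rt.T@(p-M[:3,3])*1e3).round(1),"in tool axes now",(M[:3,:3].T@(p-M[:3,3])*1e3).round(1),"turn deg",np.degrees(R.from_matrix(M[:3,:3].T@Rt).as_rotvec()).round(2),"force target axes",(Rt.T@s["contact_force"]).round(1))
E
python3 - <<'E'
from tgt import *
print(np.array(pts)*1e3,off*1e3);delta(.045)
E
```

```text
[[ 85.          56.75761846 -29.28799074]
 [ 85.          56.77921558  30.27818867]] [85.          1.76841702  0.49509897]
t 5.45 pos [0.5816 0.1833 0.29  ] F [ 0.   0.2 -1. ] gap 44.0
tgt [ 0.5519 -0.2476  0.2087] shift in target axes mm [  11.4 -406.  -167.8] in tool axes now [  81.  -400.9 -160.9] turn deg [  1.88 -24.83  -0.4 ] force target axes [ 0.9  0.2 -0.4]
```

{"api": "apply_moves", "payload": {
  "series": [
    [[0.5,0,0,0,-30,-15,-1],[0.5,0,0,0,-45,-20,-1],[0.5,0,0,0,-45,-20,-1],[0.4,0,0,0,-45,-20,-1],[0,0,0,0,-45,-20,-1]]
  ]
}}

```text
time: 5.95
tcp_pos: [0.5491, -0.0468, 0.2861]
tcp_rot: [-0.218, 1.564, 0.221]
contact_force: [0.5, -0.7, -1.3]
finger_gap: 0.503
```

{"api": "apply_moves", "payload": {
  "series": [
    [[0,-8,0,0,-45,-15,-1],[0,-8,0,0,-45,-10,-1],[0,-8,0,0,-40,-10,-1],[0,-0.8,0,0,-20,0,-1],[0,0,0,0,0,0,-1]]
  ]
}}

```text
time: 6.45
tcp_pos: [0.5577, -0.1956, 0.2819]
tcp_rot: [-0.155, 1.152, 0.247]
contact_force: [-0.1, 0.7, -0.8]
finger_gap: 0.498
```

```bash
python3 -c "
from tgt import *
delta(.045)"
```

```text
t 6.45 pos [ 0.5577 -0.1956  0.2819] F [-0.1  0.7 -0.8] gap 43.8
tgt [ 0.5519 -0.2476  0.2087] shift in target axes mm [ 57.9 -48.4 -48.9] in tool axes now [ 58.9 -48.9 -47.2] turn deg [-0.32 -1.42 -0.22] force target axes [ 0.8  0.7 -0.3]
```

{"api": "apply_moves", "payload": {
  "series": [
    [[-0.3,-1.4,-0.2,0,-25,-25,-1],[0,0,0,0,-23,-24,-1],[0,0,0,25,0,0,-1],[0,0,0,20,0,0,-1],[0,0,0,0,0,0,-1]]
  ]
}}

```text
time: 6.95
tcp_pos: [0.5468, -0.2433, 0.2197]
tcp_rot: [-0.159, 1.129, 0.257]
contact_force: [-0.8, 0.9, -1.5]
finger_gap: 0.501
```

{"api": "apply_moves", "payload": {
  "series": [
    [[0,0,0,0,0,0,-1],[0,0,0,0,0,0,-1]]
  ]
}}

```text
time: 7.15
tcp_pos: [0.5483, -0.2454, 0.224]
tcp_rot: [-0.164, 1.124, 0.253]
contact_force: [-1.0, -0.4, -2.1]
finger_gap: 0.5
```

```bash
python3 - <<'E'
from tgt import *
delta(.045)
s=observe();f=grab_frame("wrist");g=grab_frame("side");pickle.dump((s,f),open("w5.pkl","wb"))
M=T(s)
for p in((0.005,.075,.026),(-.05,.055,.015),(.05,.055,.015)):print(np.round(proj(f,seat+Rt@np.array([-p[2],p[1],p[0]]),M),1))
a=f["color"][60:260,180:460];b=cv2.resize(g["color"][100:220,240:380],None,fx=2.3,fy=2.3,interpolation=cv2.INTER_CUBIC)
a=cv2.resize(a,None,fx=1.7,fy=1.7);h=max(a.shape[0],b.shape[0]);pad=lambda x:cv2.copyMakeBorder(x,0,h-x.shape[0],0,0,0)
cv2.imwrite("pics/m5.png",np.hstack([pad(a),pad(b)]))
E
```

```text
t 7.15 pos [ 0.5483 -0.2454  0.224 ] F [-1.  -0.4 -2.1] gap 44.0
tgt [ 0.5519 -0.2476  0.2087] shift in target axes mm [15.1 -3.2 -3.9] in tool axes now [15.  -3.2 -3.9] turn deg [ 0.39  0.13 -0.05] force target axes [ 1.5 -0.1 -1.8]
[322.9 123. ]
[245.  151.2]
[385.9 152. ]
```

View pics/m5.png

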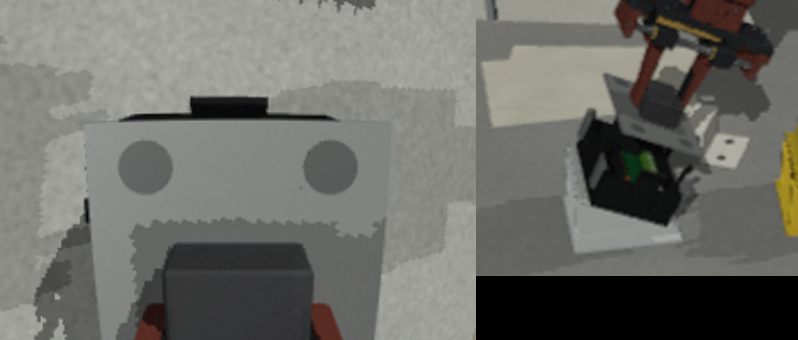

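The held plate is square over the box. The +y tab is at crop (229,105), and the box centre is about 0.7 mm further down-slope than estimated. I'll correct that and descend.

{"api": "apply_moves", "payload": {
  "series": [
    [[0.4,0.1,0,5,-3.2,-4.5,-1],[0,0,0,10,0,0,-1],[0,0,0,0,0,0,-1],[0,0,0,0,0,0,-1]]
  ]
}}

```text
time: 7.65
tcp_pos: [0.5511, -0.2483, 0.2076]
tcp_rot: [-0.156, 1.127, 0.249]
contact_force: [0.1, 0.4, -0.7]
finger_gap: 0.501
```

```bash
sed -i 's/^Rt=/seat=seat-.0007*X\nRt=/' tgt.py; python3 -c "
from tgt import *
delta(.030)"
```

```text
t 7.65 pos [ 0.5511 -0.2483  0.2076] F [ 0.1  0.4 -0.7] gap 44.1
tgt [ 0.5574 -0.2461  0.1948] shift in target axes mm [14.4  0.4  0.7] in tool axes now [14.4  0.4  0.7] turn deg [-0.09 -0.   -0.08] force target axes [ 0.7  0.3 -0.1]
```

{"api": "apply_moves", "payload": {
  "series": [
    [[0,0,0,8,0.2,0.4,-1],[0,0,0,6,0,0,-1],[0,0,0,6,0,0,-1],[0,0,0,0,0,0,-1]]
  ]
}}

```text
time: 8.05
tcp_pos: [0.5596, -0.2454, 0.1892]
tcp_rot: [-0.156, 1.127, 0.249]
contact_force: [-0.6, 0.2, -1.2]
finger_gap: 0.499
```

```bash
python3 -c "
from tgt import *
for i in range(1): delta(.020)"
```

```text
t 8.05 pos [ 0.5596 -0.2454  0.1892] F [-0.6  0.2 -1.2] gap 44.0
tgt [ 0.5615 -0.2449  0.1858] shift in target axes mm [3.9 0.  0.3] in tool axes now [3.9 0.  0.3] turn deg [-0.08 -0.01 -0.1 ] force target axes [ 0.9  0.4 -1. ]
```

Now at h≈24 mm, inside the tabs, with no contact. I'll continue.

{"api": "apply_moves", "payload": {
  "series": [
    [[0,0,0,4,0,0,-1],[0,0,0,4,0,0,-1],[0,0,0,0,0,0,-1]]
  ]
}}

```text
time: 8.35
tcp_pos: [0.5629, -0.2448, 0.1825]
tcp_rot: [-0.157, 1.127, 0.249]
contact_force: [-0.1, -0.6, -1.0]
finger_gap: 0.499
```

{"api": "apply_moves", "payload": {
  "series": [
    [[0,0,0,3,0,0,-1],[0,0,0,2,0,0,-1],[0,0,0,0,0,0,-1]]
  ]
}}

```text
time: 8.65
tcp_pos: [0.5654, -0.2445, 0.1787]
tcp_rot: [-0.157, 1.126, 0.248]
contact_force: [0.8, 1.0, -0.2]
finger_gap: 0.498
```

```bash
python3 -c "
from tgt import *
for i in range(1): delta(.010)"
```

```text
t 8.65 pos [ 0.5654 -0.2445  0.1787] F [ 0.8  1.  -0.2] gap 43.8
tgt [ 0.5655 -0.2437  0.1767] shift in target axes mm [ 1.9  0.7 -0.5] in tool axes now [ 1.9  0.7 -0.5] turn deg [-0.07  0.08  0.01] force target axes [0.7 0.7 0.8]
```

{"api": "apply_moves", "payload": {
  "series": [
    [[0,0,0,1,0,0,-1],[0,0,0,1,0,0,-1],[0,0,0,0,0,0,-1]]
  ]
}}

```text
time: 8.95
tcp_pos: [0.5658, -0.2446, 0.1781]
tcp_rot: [-0.158, 1.125, 0.248]
contact_force: [-7.1, 0.6, 13.0]
finger_gap: 0.499
```

```bash
python3 -c "
from tgt import *
for i in range(1): delta(.010)"
```

```text
t 8.95 pos [ 0.5658 -0.2446  0.1781] F [-7.1  0.6 13. ] gap 43.9
tgt [ 0.5655 -0.2437  0.1767] shift in target axes mm [ 1.3  0.9 -0.6] in tool axes now [ 1.3  0.9 -0.6] turn deg [-0.04  0.1   0.05] force target axes [-14.6   2.5  -0.5]
```

Contact is 14.6 N, square to the plate, at h≈11 mm: the cover is lying on the clips. I'll ease off, release and retreat.

{"api": "apply_moves", "payload": {
  "series": [
    [[0,0,0,-1,0,0,-1],[0,0,0,0,0,0,0.4],[0,0,0,0,0,0,0.4],[0,0,0,0,0,0,0.4],[0,0,0,-10,0,0,0.4]]
  ]
}}

```text
time: 9.45
tcp_pos: [0.5608, -0.2449, 0.1856]
tcp_rot: [-0.156, 1.128, 0.25]
contact_force: [-0.1, -0.2, -0.7]
finger_gap: 0.697
```

{"api": "apply_moves", "payload": {
  "series": [
    [[0,0,0,-25,0,0,0.4],[0,0,0,-25,0,0,-1],[0,0,0,0,0,0,-1],[0,0,0,0,0,0,-1],[0,0,0,0,0,0,-1]]
  ]
}}

```text
time: 9.95
tcp_pos: [0.5408, -0.251, 0.2312]
tcp_rot: [-0.156, 1.127, 0.249]
contact_force: [0.1, 0.1, -0.2]
finger_gap: 0.376
```

```bash
python3 - <<'E'
from tgt import *
delta(.070)
s=observe();f=grab_frame("wrist");g=grab_frame("side");k=grab_frame("scene");pickle.dump((s,f,g,k),open("w6.pkl","wb"))
M=T(s)
for x in(-.03,.03):
  for y in(-.055,.055):print((x,y),"disc, h=10:",np.round(proj(f,seat+x*X+y*Y+.014*Z,M),1),np.round(proj(k,seat+x*X+y*Y+.014*Z),1))
a=cv2.resize(f["color"][50:250,180:460],None,fx=1.7,fy=1.7);b=cv2.resize(k["color"][185:260,200:300],None,fx=4,fy=4,interpolation=cv2.INTER_CUBIC)[:,:320]
h=340;pad=lambda x:cv2.copyMakeBorder(x,0,h-x.shape[0],0,0,0)
cv2.imwrite("pics/m6.png",np.hstack([pad(a),pad(b)]))
E
```

```text
t 9.95 pos [ 0.5408 -0.251   0.2312] F [ 0.1  0.1 -0.2] gap 33.0
tgt [ 0.5412 -0.2507  0.2311] shift in target axes mm [0.3 0.1 0.4] in tool axes now [0.3 0.1 0.4] turn deg [-0.09  0.   -0.07] force target axes [0.3 0.1 0. ]
(-0.03, -0.055) disc, h=10: [285.7 275.6] [219.8 212.2]
(-0.03, 0.055) disc, h=10: [280.2 144.5] [261.3 195.2]
(0.03, -0.055) disc, h=10: [356.2 275.5] [225.4 224.8]
(0.03, 0.055) disc, h=10: [361.8 144.5] [268.7 206.6]
```

View pics/m6.png

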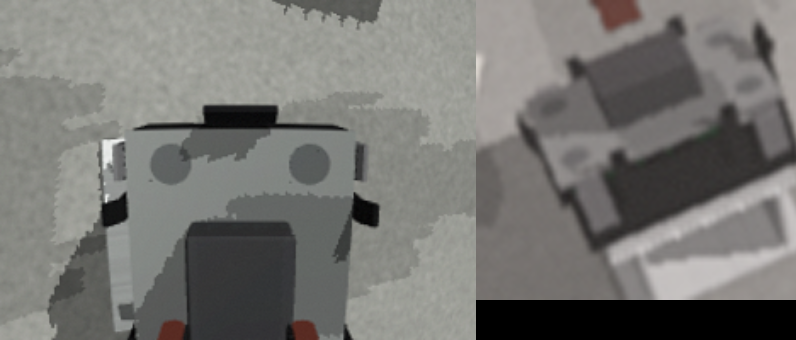

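The picture shows the discs at wrist pixels (280.6,145.9) and (361.8,145.9), within 1.5 px of prediction. The scene view agrees within 1.3 px, so the cover lies on the clips between all tabs. Next I'll press corner low/+y.

```bash
cat >> tgt.py <<'E'
def tip(x,y,h):
    s=observe();M=T(s);p=Rt.T@(M[:3,3]+.08*M[:3,0]-seat)*1e3
    print("t",round(s["time"],2),"tip xyh in box mm",p[2].round(1),p[1].round(1),(-p[0]).round(1),"go x,y,z:",((-p[0])-h).round(1),(y-p[1]).round(1),(x-p[2]).round(1),"gap",round(s["finger_gap"]*88,1),"Fbox xyz",(Rt.T@s["contact_force"])[[2,1,0]].round(1)*[1,1,-1],"turn",np.degrees(R.from_matrix(M[:3,:3].T@Rt).as_rotvec()).round(1))
E
python3 -c "
from tgt import *
tip(-30,55,20)"
```

```text
t 10.1 tip xyh in box mm -0.9 -1.7 79.0 go x,y,z: 59.0 56.7 -29.1 gap 21.2 Fbox xyz [0.2 0.4 0. ] turn [-0.1 -0.  -0.1]
```

{"api": "apply_moves", "payload": {
  "series": [
    [[0,0,0,0,28,-15,-1],[0,0,0,0,28,-15,-1],[0,0,0,20,0,0,-1],[0,0,0,20,0,0,-1],[0,0,0,0,0,0,-1]]
  ]
}}

```text
time: 10.6
tcp_pos: [0.5152, -0.199, 0.1808]
tcp_rot: [-0.155, 1.129, 0.251]
contact_force: [-0.1, 0.5, -0.1]
finger_gap: 0.006
```

{"api": "apply_moves", "payload": {
  "series": [
    [[0,0,0,0,0,0,-1]]
  ]
}}

```text
time: 10.7
tcp_pos: [0.5156, -0.1999, 0.1825]
tcp_rot: [-0.156, 1.127, 0.25]
contact_force: [-0.0, 0.4, -0.2]
finger_gap: 0.005
```

```bash
python3 -c "
from tgt import *
tip(-30,55,20)"
```

```text
t 10.7 tip xyh in box mm -30.6 54.3 39.4 go x,y,z: 19.4 0.7 0.6 gap 0.5 Fbox xyz [-0.   0.3 -0.2] turn [-0.1 -0.  -0.1]
```

{"api": "apply_moves", "payload": {
  "series": [
    [[0,0,0,10,0.7,0.6,-1],[0,0,0,8,0,0,-1],[0,0,0,3,0,0,-1],[0,0,0,2,0,0,-1],[0,0,0,0,0,0,-1]]
  ]
}}

```text
time: 11.2
tcp_pos: [0.5254, -0.1967, 0.1622]
tcp_rot: [-0.157, 1.126, 0.248]
contact_force: [-0.4, 0.7, 0.1]
finger_gap: 0.004
```

{"api": "apply_moves", "payload": {
  "series": [
    [[0,0,0,2,0,0,-1],[0,0,0,2,0,0,-1],[0,0,0,0,0,0,-1]]
  ]
}}

```text
time: 11.5
tcp_pos: [0.5276, -0.1965, 0.1597]
tcp_rot: [-0.157, 1.125, 0.247]
contact_force: [-0.7, 0.8, 5.6]
finger_gap: 0.007
```

```bash
python3 -c "
from tgt import *
tip(-30,55,4)"
```

```text
t 11.5 tip xyh in box mm -28.8 54.0 13.5 go x,y,z: 9.5 1.0 -1.2 gap 0.6 Fbox xyz [1.9 0.9 5.3] turn [-0.1  0.1  0. ]
```

Contact was made at h=14 as expected. I'll keep pressing.

{"api": "apply_moves", "payload": {
  "series": [
    [[0,0,0,2,0,0,-1],[0,0,0,2,0,0,-1],[0,0,0,0,0,0,-1]]
  ]
}}

```text
time: 11.8
tcp_pos: [0.5291, -0.1961, 0.1554]
tcp_rot: [-0.157, 1.126, 0.248]
contact_force: [-0.3, -0.2, 5.4]
finger_gap: 0.007
```

{"api": "apply_moves", "payload": {
  "series": [
    [[0,0,0,2,0,0,-1],[0,0,0,2,0,0,-1],[0,0,0,0,0,0,-1]]
  ]
}}

```text
time: 12.1
tcp_pos: [0.5299, -0.1959, 0.1538]
tcp_rot: [-0.159, 1.124, 0.247]
contact_force: [-19.2, -1.4, 33.8]
finger_gap: 0.012
```

```bash
python3 -c "
from tgt import *
tip(-30,55,4)"
```

```text
t 12.1 tip xyh in box mm -29.1 53.9 7.2 go x,y,z: 3.2 1.1 -0.9 gap 1.0 Fbox xyz [-2.8  3.9 38.6] turn [-0.   0.1  0.1]
```

The force rose to 38 N with the disc at h≈7: this corner is on the rim and snapped (the plate is still tilted). I'll lift over the hood height and go to low/-y.

{"api": "apply_moves", "payload": {
  "series": [
    [[0,0,0,-6,0,0,-1],[0,0,0,-22,0,0,-1],[0,0,0,-22,0,0,-1],[0,0,0,0,-40,0,-1],[0,0,0,0,-40,0,-1]]
  ]
}}

```text
time: 12.6
tcp_pos: [0.5315, -0.278, 0.1973]
tcp_rot: [-0.158, 1.127, 0.249]
contact_force: [1.1, -0.4, 0.2]
finger_gap: 0.004
```

{"api": "apply_moves", "payload": {
  "series": [
    [[0,0,0,0,-30,0,-1],[0,0,0,15,0,0,-1],[0,0,0,0,0,0,-1],[0,0,0,0,0,0,-1]]
  ]
}}

```text
time: 13.0
tcp_pos: [0.5452, -0.3033, 0.1819]
tcp_rot: [-0.155, 1.128, 0.251]
contact_force: [-0.1, 1.1, -0.7]
finger_gap: 0.004
```

```bash
python3 -c "
from tgt import *
tip(-30,-55,16)"
```

```text
t 13.0 tip xyh in box mm -31.0 -53.1 38.9 go x,y,z: 22.9 -1.9 1.0 gap 0.4 Fbox xyz [-0.1  1.  -0.7] turn [-0.1 -0.1 -0.2]
```

{"api": "apply_moves", "payload": {
  "series": [
    [[0,0,0,10,-1.5,1,-1],[0,0,0,9,0,0,-1],[0,0,0,4,0,0,-1],[0,0,0,3,0,0,-1],[0,0,0,0,0,0,-1]]
  ]
}}

```text
time: 13.5
tcp_pos: [0.5582, -0.3028, 0.1597]
tcp_rot: [-0.157, 1.127, 0.249]
contact_force: [-0.2, -0.9, -0.2]
finger_gap: 0.009
```

{"api": "apply_moves", "payload": {
  "series": [
    [[0,0,0,2,0,0,-1],[0,0,0,2,0,0,-1],[0,0,0,0,0,0,-1]]
  ]
}}

```text
time: 13.8
tcp_pos: [0.5597, -0.3027, 0.1561]
tcp_rot: [-0.157, 1.127, 0.249]
contact_force: [0.3, 0.1, 0.8]
finger_gap: 0.007
```

{"api": "apply_moves", "payload": {
  "series": [
    [[0,0,0,2,0,0,-1],[0,0,0,0,0,0,-1]]
  ]
}}

```text
time: 14.0
tcp_pos: [0.5605, -0.3027, 0.155]
tcp_rot: [-0.157, 1.126, 0.248]
contact_force: [-3.5, -0.0, 4.5]
finger_gap: 0.005
```

```bash
python3 -c "
from tgt import *
tip(-30,-55,5)"
```

```text
t 14.0 tip xyh in box mm -28.8 -57.0 8.2 go x,y,z: 3.2 2.0 -1.2 gap 0.4 Fbox xyz [-1.2  1.   5.5] turn [-0.1  0.  -0. ]
```

{"api": "apply_moves", "payload": {
  "series": [
    [[0,0,0,2,0,0,-1],[0,0,0,1,0,0,-1],[0,0,0,0,0,0,-1]]
  ]
}}

```text
time: 14.3
tcp_pos: [0.5608, -0.3026, 0.1544]
tcp_rot: [-0.159, 1.125, 0.248]
contact_force: [-17.9, 0.3, 26.1]
finger_gap: 0.006
```

```bash
python3 -c "
from tgt import *
tip(-30,-55,5)"
```

```text
t 14.3 tip xyh in box mm -28.6 -57.1 7.5 go x,y,z: 2.5 2.1 -1.4 gap 0.5 Fbox xyz [-4.5  5.2 30.9] turn [0.  0.1 0. ]
```

Same hard stop at h≈7.5, so the lower side looks home. Now the upper corners, starting with up/-y. The hood lies at y>-30, so only a modest lift is needed.

{"api": "apply_moves", "payload": {
  "series": [
    [[0,0,0,-5,0,0,-1],[0,0,0,-20,0,0,-1],[0,0,0,0,2,30,-1],[0,0,0,0,0,29,-1],[0,0,0,5,0,0,-1]]
  ]
}}

```text
time: 14.8
tcp_pos: [0.608, -0.2886, 0.1978]
tcp_rot: [-0.162, 1.121, 0.246]
contact_force: [-0.1, -0.2, 0.0]
finger_gap: 0.003
```

{"api": "apply_moves", "payload": {
  "series": [
    [[0,0,0,5,0,0,-1],[0,0,0,0,0,0,-1]]
  ]
}}

```text
time: 15.0
tcp_pos: [0.6052, -0.2867, 0.1884]
tcp_rot: [-0.155, 1.129, 0.25]
contact_force: [0.7, 0.0, -0.8]
finger_gap: 0.009
```

```bash
python3 -c "
from tgt import *
tip(30,-55,13)"
```

```text
t 15.0 tip xyh in box mm 28.2 -53.8 18.5 go x,y,z: 5.5 -1.2 1.8 gap 0.8 Fbox xyz [ 0.3 -0.1 -1. ] turn [-0.1 -0.1 -0.2]
```

{"api": "apply_moves", "payload": {
  "series": [
    [[0,0,0,3,-1,1.5,-1],[0,0,0,3,0,0,-1],[0,0,0,2,0,0,-1],[0,0,0,0,0,0,-1]]
  ]
}}

```text
time: 15.4
tcp_pos: [0.6108, -0.2875, 0.1837]
tcp_rot: [-0.157, 1.127, 0.248]
contact_force: [-3.7, -0.6, 3.4]
finger_gap: 0.001
```

{"api": "apply_moves", "payload": {
  "series": [
    [[0,0,0,2,0,0,-1],[0,0,0,0,0,0,-1]]
  ]
}}

```text
time: 15.6
tcp_pos: [0.6116, -0.2871, 0.182]
tcp_rot: [-0.157, 1.127, 0.248]
contact_force: [-4.1, -0.6, 3.6]
finger_gap: 0.004
```

{"api": "apply_moves", "payload": {
  "series": [
    [[0,0,0,2,0,0,-1],[0,0,0,0,0,0,-1]]
  ]
}}

```text
time: 15.8
tcp_pos: [0.6131, -0.2866, 0.1799]
tcp_rot: [-0.156, 1.126, 0.248]
contact_force: [-0.0, -0.4, 0.1]
finger_gap: 0.005
```

```bash
python3 -c "
from tgt import *
tip(30,-55,5)"
```

```text
t 15.8 tip xyh in box mm 31.6 -56.0 7.6 go x,y,z: 2.6 1.0 -1.6 gap 0.5 Fbox xyz [-0.1 -0.4  0.2] turn [-0.1  0.  -0. ]
```

Snap-through: the force dropped to 0. I'll push to the hard stop.

{"api": "apply_moves", "payload": {
  "series": [
    [[0,0,0,2,0,0,-1],[0,0,0,1,0,0,-1],[0,0,0,0,0,0,-1]]
  ]
}}

```text
time: 16.1
tcp_pos: [0.6137, -0.2864, 0.1788]
tcp_rot: [-0.158, 1.126, 0.249]
contact_force: [-11.2, -1.0, 15.3]
finger_gap: 0.006
```

```bash
python3 -c "
from tgt import *
tip(30,-55,5)"
```

```text
t 16.1 tip xyh in box mm 31.8 -56.1 6.3 go x,y,z: 1.3 1.1 -1.8 gap 0.5 Fbox xyz [-3.5  2.2 18.5] turn [-0.  0. -0.]
```

Hard stop at 18 N. Now up/+y.

{"api": "apply_moves", "payload": {
  "series": [
    [[0,0,0,-6,0,0,-1],[0,0,0,-22,0,0,-1],[0,0,0,-20,0,0,-1],[0,0,0,0,40,-1,-1],[0,0,0,0,40,-1,-1]]
  ]
}}

```text
time: 16.6
tcp_pos: [0.5714, -0.216, 0.2209]
tcp_rot: [-0.157, 1.125, 0.246]
contact_force: [1.0, 1.4, 0.4]
finger_gap: 0.01
```

{"api": "apply_moves", "payload": {
  "series": [
    [[0,0,0,0,32,0,-1],[0,0,0,18,0,0,-1],[0,0,0,0,0,0,-1],[0,0,0,0,0,0,-1]]
  ]
}}

```text
time: 17.0
tcp_pos: [0.5698, -0.1828, 0.2039]
tcp_rot: [-0.157, 1.126, 0.248]
contact_force: [0.4, -0.1, 0.8]
finger_gap: 0.005
```

```bash
python3 -c "
from tgt import *
tip(30,55,13)"
```

```text
t 17.0 tip xyh in box mm 30.0 55.7 34.8 go x,y,z: 21.8 -0.7 0.0 gap 0.4 Fbox xyz [ 0.7 -0.2  0.6] turn [-0.1  0.  -0. ]
```

{"api": "apply_moves", "payload": {
  "series": [
    [[0,0,0,9,0,0,-1],[0,0,0,8,0,0,-1],[0,0,0,4,0,0,-1],[0,0,0,2,0,0,-1],[0,0,0,0,0,0,-1]]
  ]
}}

```text
time: 17.5
tcp_pos: [0.5788, -0.1799, 0.1826]
tcp_rot: [-0.156, 1.127, 0.248]
contact_force: [-0.0, -0.8, -0.4]
finger_gap: 0.004
```

{"api": "apply_moves", "payload": {
  "series": [
    [[0,0,0,2,0,0,-1],[0,0,0,2,0,0,-1],[0,0,0,0,0,0,-1]]
  ]
}}

```text
time: 17.8
tcp_pos: [0.5805, -0.1794, 0.1793]
tcp_rot: [-0.157, 1.126, 0.248]
contact_force: [0.9, -0.2, -0.1]
finger_gap: 0.002
```

{"api": "apply_moves", "payload": {
  "series": [
    [[0,0,0,2,0,0,-1],[0,0,0,0,0,0,-1]]
  ]
}}

```text
time: 18.0
tcp_pos: [0.5813, -0.1793, 0.1781]
tcp_rot: [-0.157, 1.126, 0.248]
contact_force: [-2.1, 0.3, 3.9]
finger_gap: 0.004
```

```bash
python3 -c "
from tgt import *
tip(30,55,5)"
```

```text
t 18.0 tip xyh in box mm 30.0 55.8 6.3 go x,y,z: 1.3 -0.8 -0.0 gap 0.4 Fbox xyz [-0.1  0.9  4.4] turn [-0.   0.1  0. ]
```

{"api": "apply_moves", "payload": {
  "series": [
    [[0,0,0,2,0,0,-1],[0,0,0,1,0,0,-1],[0,0,0,0,0,0,-1]]
  ]
}}

```text
time: 18.3
tcp_pos: [0.5814, -0.1792, 0.1778]
tcp_rot: [-0.159, 1.125, 0.248]
contact_force: [-23.5, -3.3, 34.8]
finger_gap: 0.003
```

```bash
python3 -c "
from tgt import *
tip(30,55,5)"
```

```text
t 18.3 tip xyh in box mm 30.1 55.8 6.0 go x,y,z: 1.0 -0.8 -0.1 gap 0.3 Fbox xyz [-6.6  3.3 41.5] turn [0.  0.1 0. ]
```

{"api": "apply_moves", "payload": {
  "series": [
    [[0,0,0,-6,0,0,-1],[0,0,0,-22,0,0,-1],[0,0,0,-30,0,0,-1],[0,0,0,-20,-45,0,-1],[0,0,0,0,-45,0,-1]]
  ]
}}

```text
time: 18.8
tcp_pos: [0.5758, -0.2754, 0.2488]
tcp_rot: [-0.161, 1.123, 0.247]
contact_force: [0.6, 0.5, 0.6]
finger_gap: 0.008
```

{"api": "apply_moves", "payload": {
  "series": [
    [[0,0,0,0,-40,0,-1],[0,0,0,0,0,0,-1],[0,0,0,0,0,0,-1]]
  ]
}}

```text
time: 19.1
tcp_pos: [0.5864, -0.3136, 0.2451]
tcp_rot: [-0.156, 1.127, 0.248]
contact_force: [-0.1, 0.2, -0.5]
finger_gap: 0.006
```

```bash
python3 - <<'E'
from tgt import *
s=observe();f=grab_frame("wrist");k=grab_frame("scene");g=grab_frame("side");pickle.dump((s,f,k,g),open("w7.pkl","wb"))
M=T(s);tip(0,0,0)
for h in(.004,.014):
 for x in(-.03,.03):
  for y in(-.055,.055):
   p=seat+x*X+y*Y+h*Z;print(h,(x,y),np.round(proj(f,p,M),1),np.round(proj(k,p),1))
u,v=np.round(proj(f,seat,M)).astype(int);v0=max(0,v-100);u0=u-75;print("wrist origin",u0,v0)
a=cv2.resize(f["color"][v0:v0+200,u0:u0+150],None,fx=3,fy=3,interpolation=cv2.INTER_CUBIC)
b=cv2.resize(k["color"][185:260,205:292],None,fx=4,fy=4,interpolation=cv2.INTER_CUBIC);c=cv2.resize(g["color"][135:210,262:349],None,fx=4,fy=4,interpolation=cv2.INTER_CUBIC)
cv2.imwrite("pics/m7.png",np.hstack([a[:600],np.vstack([b,c])]))
E
```

```text
t 19.25 tip xyh in box mm 29.2 -72.2 80.4 go x,y,z: 80.4 72.2 -29.2 gap 0.6 Fbox xyz [-0.1  0.2 -0.3] turn [-0.1 -0.  -0.1]
0.004 (-0.03, -0.055) [246.8 189.4] [221.2 215.3]
0.004 (-0.03, 0.055) [242.2  51.4] [262.3 198.4]
0.004 (0.03, -0.055) [321. 189.] [226.7 228. ]
0.004 (0.03, 0.055) [320.8  48.2] [269.8 209.8]
0.014 (-0.03, -0.055) [244.  192.8] [219.8 212.2]
0.014 (-0.03, 0.055) [238.9  49.2] [261.3 195.2]
0.014 (0.03, -0.055) [321.  192.4] [225.4 224.8]
0.014 (0.03, 0.055) [320.8  45.7] [268.7 206.6]
wrist origin 207 20
```

View pics/m7.png

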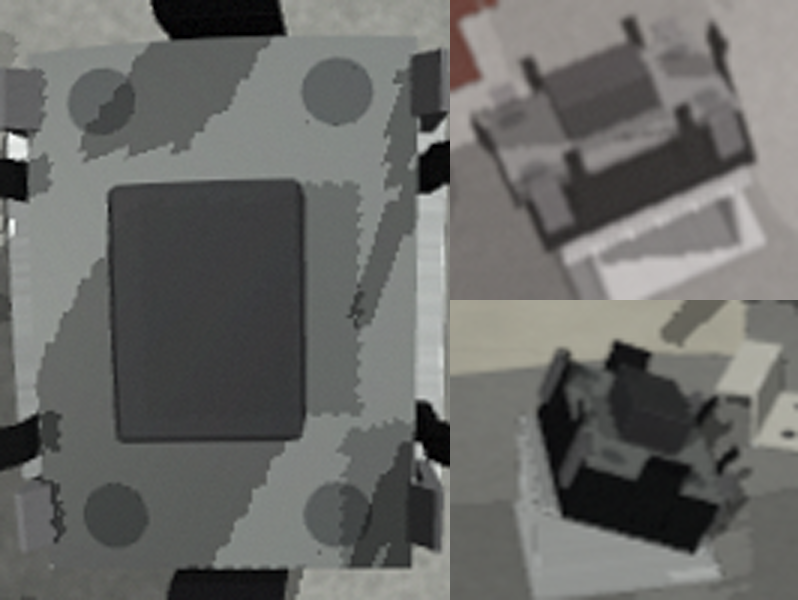

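The discs at wrist (240.7,53.7), (319.3,50.3), (245.7,191.7) and (319.3,191.3) give spacings of 78.6, 73.6, 138 and 141 px. Predictions for fully home are 78.6, 74.2, 138.0 and 140.8, against 77–147 if still on the clips. There's plenty of time, so I'll re-press the two lower corners gently as a seating check.

{"api": "apply_moves", "payload": {
  "series": [
    [[0,0,0,0,9,-30,-1],[0,0,0,20,8,-29,-1],[0,0,0,25,0,0,-1],[0,0,0,15,0,0,-1],[0,0,0,0,0,0,-1]]
  ]
}}

```text
time: 19.75
tcp_pos: [0.5548, -0.3025, 0.1646]
tcp_rot: [-0.156, 1.128, 0.251]
contact_force: [1.0, 0.5, 0.0]
finger_gap: 0.003
```

```bash
python3 -c "
from tgt import *
tip(-30,-55,8)"
```

```text
t 19.75 tip xyh in box mm -29.7 -55.0 19.2 go x,y,z: 11.2 0.0 -0.3 gap 0.3 Fbox xyz [ 1.   0.2 -0.4] turn [-0.1 -0.  -0.2]
```

{"api": "apply_moves", "payload": {
  "series": [
    [[0,0,0,7,0,0,-1],[0,0,0,3,0,0,-1],[0,0,0,2,0,0,-1],[0,0,0,1.5,0,0,-1],[0,0,0,0,0,0,-1]]
  ]
}}

```text
time: 20.25
tcp_pos: [0.5604, -0.3028, 0.1541]
tcp_rot: [-0.157, 1.126, 0.248]
contact_force: [-0.1, -0.7, 0.5]
finger_gap: 0.004
```

```bash
python3 -c "
from tgt import *
tip(-30,-55,5)"
```

```text
t 20.25 tip xyh in box mm -29.2 -57.1 7.5 go x,y,z: 2.5 2.1 -0.8 gap 0.4 Fbox xyz [-0.1 -0.7  0.6] turn [-0.1  0.  -0. ]
```

{"api": "apply_moves", "payload": {
  "series": [
    [[0,0,0,2,0,0,-1],[0,0,0,0.5,0,0,-1],[0,0,0,0,0,0,-1]]
  ]
}}

```text
time: 20.55
tcp_pos: [0.561, -0.3028, 0.1532]
tcp_rot: [-0.158, 1.125, 0.248]
contact_force: [-8.8, 0.2, 13.6]
finger_gap: 0.007
```

```bash
python3 -c "
from tgt import *
tip(-30,-55,5)"
```

```text
t 20.55 tip xyh in box mm -29.0 -57.3 6.4 go x,y,z: 1.4 2.3 -1.0 gap 0.6 Fbox xyz [-1.9  2.6 15.9] turn [-0.   0.1  0. ]
```

{"api": "apply_moves", "payload": {
  "series": [
    [[0,0,0,-8,0,0,-1],[0,0,0,-22,0,0,-1],[0,0,0,-20,0,0,-1],[0,0,0,0,40,0,-1],[0,0,0,0,40,0,-1]]
  ]
}}

```text
time: 21.05
tcp_pos: [0.5193, -0.2322, 0.1982]
tcp_rot: [-0.158, 1.124, 0.245]
contact_force: [-0.8, 1.0, -0.6]
finger_gap: 0.004
```

{"api": "apply_moves", "payload": {
  "series": [
    [[0,0,0,0,32,0,-1],[0,0,0,18,0,0,-1],[0,0,0,0,0,0,-1],[0,0,0,0,0,0,-1]]
  ]
}}

```text
time: 21.45
tcp_pos: [0.5179, -0.1988, 0.181]
tcp_rot: [-0.157, 1.126, 0.248]
contact_force: [-0.5, -0.7, 0.0]
finger_gap: 0.007
```

```bash
python3 -c "
from tgt import *
tip(-30,55,8)"
```

```text
t 21.45 tip xyh in box mm -28.9 54.5 37.0 go x,y,z: 29.0 0.5 -1.1 gap 0.6 Fbox xyz [-0.7 -0.6  0.3] turn [-0.1  0.  -0. ]
```

Low/-y now stops hard at h=6.4, the same as the upper corners at 6.0–6.3, so it is home. Now the same check at low/+y.

{"api": "apply_moves", "payload": {
  "series": [
    [[0,0,0,12,0,-1,-1],[0,0,0,10,0,0,-1],[0,0,0,5,0,0,-1],[0,0,0,2,0,0,-1],[0,0,0,0,0,0,-1]]
  ]
}}

```text
time: 21.95
tcp_pos: [0.5285, -0.1952, 0.1535]
tcp_rot: [-0.156, 1.127, 0.249]
contact_force: [0.5, 0.5, -0.1]
finger_gap: 0.008
```

{"api": "apply_moves", "payload": {
  "series": [
    [[0,0,0,2,0,0,-1],[0,0,0,1,0,0,-1],[0,0,0,0,0,0,-1]]
  ]
}}

```text
time: 22.25
tcp_pos: [0.5292, -0.1952, 0.1526]
tcp_rot: [-0.158, 1.125, 0.248]
contact_force: [-10.4, -1.6, 15.0]
finger_gap: 0.005
```

```bash
python3 -c "
from tgt import *
tip(-30,55,5)"
```

```text
t 22.25 tip xyh in box mm -30.1 54.9 6.2 go x,y,z: 1.2 0.1 0.1 gap 0.5 Fbox xyz [-3.2  1.3 18. ] turn [-0.   0.1  0. ]
```

All four corners stop at the same plane (h 6.0–6.4). I'll retract and hand in.

{"api": "apply_moves", "payload": {
  "series": [
    [[0,0,0,-8,0,0,-1],[0,0,0,-25,0,0,-1],[0,0,0,-40,0,0,-1],[0,0,0,-20,0,0,-1],[0,0,0,0,0,0,-1]]
  ]
}}

```text
time: 22.75
tcp_pos: [0.4923, -0.2071, 0.2385]
tcp_rot: [-0.16, 1.123, 0.245]
contact_force: [0.5, 0.8, -0.6]
finger_gap: 0.005
```

{"api": "apply_moves", "payload": {
  "series": [
    [[0,0,0,0,0,0,-1],[0,0,0,0,0,0,-1]]
  ]
}}

```text
time: 22.95
tcp_pos: [0.4917, -0.2054, 0.2347]
tcp_rot: [-0.156, 1.127, 0.249]
contact_force: [0.0, 0.3, -0.5]
finger_gap: 0.003
```

```bash
python3 -c "
from tgt import *
tip(0,0,0)
print(close_job())"
```

```text
t 22.95 tip xyh in box mm -30.7 55.5 97.1 go x,y,z: 97.1 -55.5 30.7 gap 0.3 Fbox xyz [-0.1  0.3 -0.5] turn [-0.1 -0.  -0.1]
the job is handed in; nothing more can be done
None
```

I laid the large cover hood-up on the black relay box on the aluminium stand and pressed its corners one at a time: low/+y, low/−y, up/−y, up/+y. I then re-pressed the two lower corners as a check, backed the arm clear and handed the job in at about 23 s.

**Seating:** Each corner came to a hard stop with the fingertip at 6.0–6.4 mm on my scale, so the plate is flat and level on the rim. The scale reads about 2 mm above the expected 4 mm, probably calibration error. The disc spacings in the last wrist picture match "fully home" within about 0.6 px and don't fit "lying on the clips". That picture was taken before the two re-presses.

**Less certain:**
- **Snap-through:** I only saw the force drop clearly at up/−y. For the other three clips, the snap is inferred from the common stop height and the picture.
- **Peak force:** the last press at up/+y reached about 41 N at the fingertips, where I had aimed for 30 N or less. This was far below the 120 N wrist limit. The 40 N limit names the arm and the gripper's body, and I took it not to cover fingertips.
- **Other things on the bench:** I never commanded a move near them, but I did not check them separately at the end.

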